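# Seasonings back on their own coasters

### The arm

A 7-joint arm with a two-finger parallel gripper is mounted at the origin on a cart in front of the work surface, level with it; the furniture and walls round the work are solid. World frame = base frame: x ahead of the robot, y to its left, z up, the work surface at z = 0. Lengths are in m, angles in rad, forces in N, time in s.
With the tool pointing down it reaches from about 0.425 to 0.925 m from the base axis. Payload 6.8 kg.
Tool frame: the origin (TCP) lies at the very end of the fingers, on their centre line; the grasp point (between the pads) lies 19 mm behind it; z points along the fingers, y is the line along which they close (so a half turn about z gives the same grasp; the last joint's range is limited). The gripper opens to 85 mm and grips with 20 to 120 N. Pads are 22 mm wide; open, the fingers measure 114 mm over their backs; the gripper's body (76 mm by 85 mm) begins 54 mm behind the grasp point. The pads swing forward as they close: fully open they stand 13 mm farther back than shut.
Start: joints at [-1.271, 0.477, 0.022, 1.555, -0.011, 1.109, -0.083], TCP at [0.268, 0.62, 0.231] pointing down, gripper open.
Joint ranges: [-2.96, 2.96], [-0.34, 2.1], [-1.41, 1.46], [0.24, 2.44], [-1.37, 4.51], [0.17, 1.92], [-2.96, 2.96]. Speed limits (rad/s): [2.39, 2.39, 3.14, 3.14, 3.14, 3.14, 3.14].

### API

Orientations are given as a rotation vector (axis times angle).
In Python, from bench import get_obs, viewer, r gives the robot as it stands. The module is installed in compiled form; this text tells all that it offers.
- The arm moves only by the tool play_rows, never from a script. Its argument "commands" is a list that holds one entry, the list of rows, each a list of 5 numbers: the gripper's target within -1 to 1 (shut at 1, half-way at 0, fully open at -1), then the shift along the tool's x, y, z scaled (see below), then the turn about the tool's z scaled (see below). A call has 1 to 12 rows; each row is the pose to reach, as a shift and turn from the pose commanded when the call began, along the tool's axes at that moment; what a row does not reach only later rows make up. The controller multiplies each number of a shift by 0.2 m and each number of a turn by pi/2 rad. A row lasts 1/12 s, in which the tool goes at most 41.7 mm and 7.16 degrees, less where a joint would pass 70% of its speed; a pose out of reach is approached as far as the arm can. A call with a number of a shift or a turn outside -1 to 1 is refused whole. A call with a gripper value outside its range is refused whole. The fingers move at their own pace and stop on an object; "grip_force" is the grip in N (left out, the last holds). Time passes only in rows, so rows that repeat a pose let the fingers close. It gives the time, the measured TCP pose, the force, the opening and the grip force at its end, in the units of the state.
- get_obs(): the state, without advancing time (a new reading comes with each control period).
- viewer.grab_frame(name): name is "scene" or "top" or "wrist"; returns a dict with "pixels" (400x640x3 uint8, red, green, blue), "fovy" (degrees; the focal length in pixels is half the picture's height over the tangent of half this angle, whatever the lens; pixels are square), "cx", "cy" (the principal point, pixels), "distortion" ([k1, k2, p1, p2, k3] as OpenCV has them; the pictures are not rectified), "world_to_cam" (4x4, takes a point from world to camera coordinates); the wrist camera has in their place "hand_eye" (4x4, takes a point from camera to tool coordinates, whose origin is the TCP and whose axes are the flange's). Camera axes: x right, y up, looking along -z (the intrinsics and any distortion apply to the point x, -y, -z); pixel columns grow to the right and rows downward; lengths in m; the calibration is good to about 2 mm. A picture is of the moment at which its call begins: read the wrist's pose just before it. There is no depth.
- r.hand_in(): hands the job in; it is judged then, once.
Trained networks look in a picture, given as the dict that the camera call returned (one of the last four; its "shot" number tells which), for a name from the list of things; names that differ only in an ending like _2 or _b are one class to them, and where a whole thing is asked for, a point or a joint stands for the part that bears it (a point fixed in the world has none). Each returns a list of dicts, best first, with "score" (0 to 1); they miss things now and then, are a little off and sometimes report something else, mostly with a low value. They report only what shows in the picture. A call takes as long as a camera call.
- viewer.trace(picture, thing): "pixels" (400x640 bool, what is visible of it) and "rect" ([left, top, right, bottom] in pixels, round what is visible of it).
The state is a dict: "clock": time; "joints": joint angles; "qvel": joint speeds; "tau": joint torques, N m; "tcp_pos": TCP position; "orientation": TCP orientation; "contact_force": force on the tool from outside, world axes, zero at the start; "moment": the same for the moment, N m; "grip_width": finger opening in m; "gripper_force": force on a finger pad.
Only numpy, scipy, OpenCV 4.12 (cv2) and the standard library are available. Lean on these libraries where they do the work, as an engineer would, in place of code of your own. Each camera call takes 0.05 s, during which the arm holds its last target. There are 200 camera calls.

### The job

Put the three spice jars and the pepper mill away on their coasters: each jar on the coaster of the same colour as its lid, the dark brown pepper mill on the dark brown wooden one. Each must stand upright and flat on the coaster's floor, inside the raised rim; lower them in rather than dropping them, knock none of them over, and leave the candle and the mug where they are.

Things in the scene. Friction and masses are not known exactly. Their poses are not given: they have to be found in the camera images.
- white_jar_center (a point): spice jar with a white screw lid and a green-edged label, a cylinder 48 mm in diameter, the lid slightly narrower, 88 mm tall, loose, standing upright on the worktop (lid or head fixed to it). This point is on its axis, half-way up, 44 mm above its underside; z is its upward axis.
- white_coaster: white ceramic coaster for the white-lidded jar: a round shallow dish, 78 mm outer diameter, with a raised rim 12 mm high and 5 mm thick round a flat recess of 68 mm diameter whose floor is 4 mm above the worktop. It stays put on the worktop. Origin: centre of its underside, on the worktop; z up.
- red_jar_center (a point): spice jar with a red screw lid and a red-edged label, a cylinder 56 mm in diameter, the lid slightly narrower, 120 mm tall, loose, standing upright on the worktop (lid or head fixed to it). This point is on its axis, half-way up, 60 mm above its underside; z is its upward axis.
- red_coaster: red plastic coaster for the red-lidded jar: a round shallow dish, 86 mm outer diameter, with a raised rim 12 mm high and 5 mm thick round a flat recess of 76 mm diameter whose floor is 4 mm above the worktop. It stays put on the worktop. Origin: centre of its underside, on the worktop; z up.
- black_jar_center (a point): small brown spice jar with a black screw lid, a cylinder 42 mm in diameter, the lid slightly narrower, 70 mm tall, loose, standing upright on the worktop (lid or head fixed to it). This point is on its axis, half-way up, 35 mm above its underside; z is its upward axis.
- black_coaster: black plastic coaster for the black-lidded jar: a round shallow dish, 72 mm outer diameter, with a raised rim 12 mm high and 5 mm thick round a flat recess of 62 mm diameter whose floor is 4 mm above the worktop. It stays put on the worktop. Origin: centre of its underside, on the worktop; z up.
- mill_center (a point): dark brown wooden pepper mill with a small metal button on top, 58 mm in diameter at its widest, near the foot; to the fingers its body tapers evenly to 47 mm at 107 mm height, with a round head above it (50 mm across at 122 mm height, ending at 139 mm) and a 12 mm wide button on that, 150 mm tall, loose, standing upright on the worktop (lid or head fixed to it). This point is on its axis, half-way up, 75 mm above its underside; z is its upward axis.
- mill_coaster: dark brown wooden coaster for the pepper mill: a round shallow dish, 88 mm outer diameter, with a raised rim 12 mm high and 5 mm thick round a flat recess of 78 mm diameter whose floor is 4 mm above the worktop. It stays put on the worktop. Origin: centre of its underside, on the worktop; z up.
- candle: bystander: cream candle in a glass, 76 mm in diameter, 90 mm tall, loose; leave it where it stands. Origin: centre of its underside.
- mug: bystander: white mug with dark dots, 82 mm in diameter, 91 mm tall, 114 mm over its handle; loose; leave it where it stands. Origin: on the worktop, half-way between the handle's outer edge and the far side of the bowl; the bowl's axis stands 17 mm from it along the mug's +y and the handle points along its -y, away from the work.

How it is judged:
By the outcome, as a careful person would: the job done as asked, in the order asked, and still so for the second after the job is handed in, with the robot touching nothing.
It also fails if it takes over 96 s, if anything falls off the work surface, if the arm or the gripper's body presses on something with over 40 N, if the wrist force passes 120 N, or if a joint passes its speed limit or range.

## Working session

There is one attempt and no reset: what is moved stays moved. The work goes in short steps, Python scripts to look and compute and a tool call to move; the robot and the scene stay as the last step left them, time stands still between calls to the robot, and variables do not carry over. Pictures are saved under pics/ and viewed, at most 14 in all, crops included, and the job is handed in when it is done.

Besides the shell and the picture viewer there is one more tool, called in YAML: its name, and indented under it one key for each argument. play_rows: Moves the arm, as the interface text tells. Shifts and turns lie within -1 to 1; 1 stands for 0.2 m of shift or pi/2 rad of turn. Its arguments: {"type":"object","properties":{"commands":{"type":"array","items":{"type":"array","items":{"type":"array","items":{"type":"number","minimum":-1,"maximum":1}}}},"grip_force":{"type":"number"}},"required":["commands"]}

```bash
mkdir -p pics; cat > h.py <<'E'
import numpy as np, cv2
from bench import get_obs, viewer, r
from scipy.spatial.transform import Rotation as R
NAMES=dict(white_jar_center=.088,red_jar_center=.12,black_jar_center=.07,mill_center=.15,white_coaster=.012,red_coaster=.012,black_coaster=.012,mill_coaster=.012,candle=.09,mug=.091)
def K(p):
    f=p["pixels"].shape[0]/2/np.tan(np.radians(p["fovy"])/2)
    return np.array([[f,0,p["cx"]],[0,f,p["cy"]],[0,0,1]])
def c2w(p,obs=None):
    if "world_to_cam" in p: return np.linalg.inv(np.array(p["world_to_cam"]))
    T=np.eye(4);T[:3,:3]=R.from_rotvec(obs["orientation"]).as_matrix();T[:3,3]=obs["tcp_pos"]
    return T@np.array(p["hand_eye"])
def ray(p,uv,M):
    n=cv2.undistortPoints(np.array(uv,float).reshape(-1,1,2),K(p),np.array(p["distortion"],float)).reshape(-1,2)
    d=np.c_[n[:,0],-n[:,1],-np.ones(len(n))]@M[:3,:3].T
    return M[:3,3],d
def onz(p,uv,z,M):
    o,d=ray(p,uv,M); return o+d*((z-o[2])/d[:,2])[:,None]
def proj(p,X,M):
    Xc=(np.c_[X,np.ones(len(X))]@np.linalg.inv(M).T)[:,:3]*[1,-1,-1]
    return cv2.projectPoints(Xc.reshape(-1,1,3),np.zeros(3),np.zeros(3),K(p),np.array(p["distortion"],float))[0].reshape(-1,2)
def save(p,n): cv2.imwrite("pics/"+n,p["pixels"][:,:,::-1])
E
python3 - <<'E'
from h import *
o=get_obs();print(o)
for c in("scene","top","wrist"):
    p=viewer.grab_frame(c);save(p,c+"0.png");M=c2w(p,o);print(c,p["fovy"],p["distortion"],M[:3,3].round(3),M[:3,2].round(3))
    for n in NAMES:
        for t in viewer.trace(p,n)[:2]:
            m=t["pixels"];ys,xs=np.nonzero(m)
            print(n,round(t["score"],2),np.round(t["rect"]),len(xs),onz(p,[[xs.mean(),ys.mean()]],NAMES[n]/2,M)[0][:2].round(3))
E
```

```text
{'clock': 0.0, 'joints': array([-1.2711334 ,  0.47780351,  0.02238226,  1.55646086, -0.01149767,
        1.10929511, -0.08309315]), 'qvel': array([ 1.13807354e-04,  5.25647091e-04, -4.07239401e-05,  1.97607241e-03,
       -5.25279400e-05, -1.31996958e-04,  2.93262825e-04]), 'tau': array([-8.49341359e-04, -5.96459413e+01,  1.60752095e+00, -2.81205386e+01,
        1.23738527e-02,  9.10616247e-03,  2.01133821e-05]), 'tcp_pos': array([0.26747873, 0.6190936 , 0.23032029]), 'orientation': array([-6.36053292e-01, -3.07630917e+00,  2.86714136e-03]), 'contact_force': array([-0.26239553,  0.04849552,  0.04651407]), 'moment': array([0.00178548, 0.04957577, 0.00616251]), 'gripper_force': 0.0, 'grip_width': 0.08561702257425571}
scene 57.67794178583186 [0.00440975 0.         0.         0.         0.        ] [-0.271 -0.574  0.657] [-0.723 -0.451  0.523]
red_jar_center 0.57 [231. 156. 250. 193.] 544 [0.535 0.274]
black_jar_center 0.64 [259. 184. 275. 211.] 265 [0.501 0.136]
black_jar_center 0.47 [232. 158. 251. 199.] 560 [0.572 0.312]
mill_center 0.85 [279. 182. 298. 230.] 696 [0.448 0.008]
white_c
[... 594 characters left out ...]
 0.58 [168. 171. 197. 200.] 608 [0.534 0.272]
black_jar_center 0.83 [224. 192. 241. 210.] 260 [0.496 0.135]
mill_center 0.76 [259. 198. 289. 225.] 538 [0.456 0.017]
red_coaster 0.73 [348. 231. 380. 259.] 768 [ 0.38  -0.231]
black_coaster 0.86 [344. 186. 366. 211.] 494 [ 0.522 -0.206]
black_coaster 0.5 [393. 238. 428. 268.] 739 [ 0.364 -0.359]
mill_coaster 0.94 [394. 235. 427. 266.] 810 [ 0.364 -0.36 ]
candle 0.68 [375. 150. 402. 182.] 711 [ 0.603 -0.303]
mug 0.96 [434. 196. 468. 231.] 1036 [ 0.467 -0.475]
wrist 68.26334821779133 [-0.01491662  0.          0.          0.          0.        ] [0.2   0.648 0.373] [-0.261  0.114  0.959]
black_jar_center 0.64 [169. 392. 179. 400.] 64 [0.502 0.271]
```

View pics/top0.png

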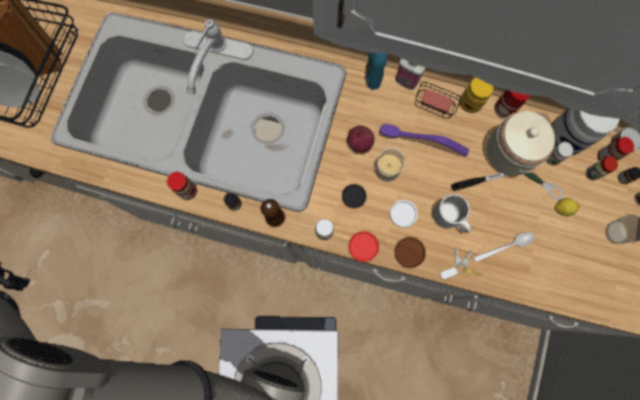

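View pics/scene0.png

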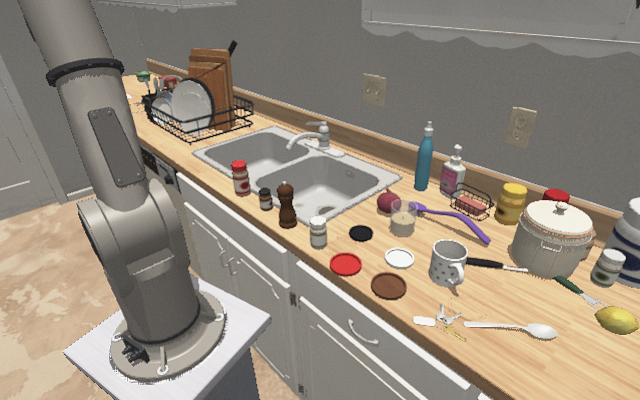

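The top view shows the row red (181,184), black (232,201), mill (272,212), white (324,229). The coasters are black (354,196), white (403,213), red (363,247) and brown (410,252), with the candle at (388,165) and the mug at (452,211). The scene view agrees. I'll move over the row for a closer look.

play_rows:
  commands:
    - [[-1,-0.15,-0.15,0,0],[-1,-0.3,-0.3,-0.1,0],[-1,-0.5,-0.45,-0.1,0],[-1,-0.65,-0.6,-0.1,0],[-1,-0.85,-0.8,-0.1,0],[-1,-1,-0.93,-0.1,0],[-1,-1,-0.93,-0.1,0],[-1,-1,-0.93,-0.1,0]]

```text
clock: 2.32
tcp_pos: [0.3812, 0.3629, 0.2517]
orientation: [0.65, 3.072, -0.003]
contact_force: [0.1, -0.4, -0.8]
grip_width: 0.0856
gripper_force: 0.0
```

play_rows:
  commands:
    - [[-1,-0.15,-0.15,0,0],[-1,-0.3,-0.3,0,0],[-1,-0.5,-0.45,0,0],[-1,-0.65,-0.6,0,0],[-1,-0.85,-0.8,0,0],[-1,-1,-0.93,0,0],[-1,-1,-0.93,0,0],[-1,-1,-0.93,0,0],[-1,-1,-0.93,0,0]]

```text
clock: 3.07
tcp_pos: [0.4878, 0.1188, 0.2515]
orientation: [0.641, 3.075, 0.0]
contact_force: [0.4, -0.0, -0.0]
grip_width: 0.0853
gripper_force: 0.0
```

```bash
cat >> h.py <<'E'
from scipy.optimize import minimize
def model(n):
    "stacked (radius,z0,z1) rings about axis"
    D=dict(white_jar_center=[(.024,0),(.024,.088)],red_jar_center=[(.028,0),(.028,.12)],black_jar_center=[(.021,0),(.021,.07)],
     mill_center=[(.028,0),(.029,.02),(.0235,.107),(.025,.122),(.018,.135),(.006,.15)],white_coaster=[(.039,0),(.039,.012)],red_coaster=[(.043,0),(.043,.012)],
     black_coaster=[(.036,0),(.036,.012)],mill_coaster=[(.044,0),(.044,.012)],candle=[(.038,0),(.038,.09)],mug=[(.041,0),(.041,.091)])
    a=np.linspace(0,2*np.pi,24)
    return np.concatenate([np.c_[rr*np.cos(a),rr*np.sin(a),0*a+z] for rr,z in D[n]])
def sil(p,n,xy,M,base=0):
    uv=proj(p,model(n)+[xy[0],xy[1],base],M)
    P=uv*16; img=np.zeros((400,640),np.uint8)
    if np.abs(uv).max()>3000: return img>0
    # hull of consecutive rings
    k=len(uv)//24
    for i in range(k-1):
        h=cv2.convexHull(uv[24*i:24*i+48].astype(np.float32)); cv2.fillConvexPoly(img,(h*16).astype(np.int32),255,cv2.LINE_AA,4)
    return img/255.
def fit(p,n,mask,M,xy0,base=0):
    m=mask.astype(float)
    def cost(q): 
        s=sil(p,n,q,M,base); return 1-np.minimum(s,m).sum()/max(1,np.maximum(s,m).sum())
    q=minimize(cost,xy0,method="Nelder-Mead",options=dict(initial_simplex=np.array(xy0)+np.array([[0,0],[.012,0],[0,.012]]),xatol=2e-4,fatol=1e-4,maxiter=80))
    return q.x,1-q.fun
def look(cam,names,base=0,name=None):
    o=get_obs();p=viewer.grab_frame(cam);M=c2w(p,o)
    if name: save(p,name)
    for n in names:
        for t in viewer.trace(p,n)[:2]:
            ys,xs=np.nonzero(t["pixels"]); 
            if len(xs)<30: continue
            x0=onz(p,[[xs.mean(),ys.mean()]],NAMES[n]/2+base,M)[0][:2]
            x,s=fit(p,n,t["pixels"],M,x0,base)
            print(cam,n,round(t["score"],2),"px",xs.mean().round(),ys.mean().round(),"xy",x.round(4),"iou",round(s,2))
    return o
def plan(xyz,yaw=0):
    o=get_obs();Rm=R.from_rotvec(o["orientation"]).as_matrix()
    print("tcp",o["tcp_pos"].round(4),"xax",Rm[:,0].round(3),"w",o["grip_width"].round(4),"shift",(Rm.T@(np.array(xyz)-o["tcp_pos"])/.2).round(3))
E
python3 - <<'E'
from h import *
J=list(NAMES)
look("wrist",J,name="w1.png");look("top",J[4:])
plan([.5,.135,.25])
E
```

```text
wrist white_jar_center 0.59 px 118.0 193.0 xy [ 0.4175 -0.1173] iou 0.88
wrist red_jar_center 0.97 px 470.0 154.0 xy [0.5311 0.2704] iou 0.89
wrist black_jar_center 0.76 px 336.0 167.0 xy [0.4937 0.1348] iou 0.9
wrist mill_center 0.86 px 229.0 185.0 xy [0.4595 0.0203] iou 0.93
wrist white_coaster 0.87 px 37.0 271.0 xy [ 0.472  -0.3449] iou 0.92
wrist red_coaster 0.67 px 55.0 187.0 xy [ 0.3791 -0.2304] iou 0.83
wrist black_coaster 0.71 px 132.0 266.0 xy [ 0.5235 -0.2053] iou 0.86
wrist mill_coaster 0.85 px 5.0 218.0 xy [ 0.3605 -0.3625] iou 0.95
wrist mill_coaster 0.74 px 336.0 166.0 xy [0.5176 0.1252] iou 0.35
wrist mug 0.56 px 1.0 301.0 xy [ 0.4684 -0.4716] iou 0.9
top white_coaster 0.58 px 404.0 213.0 xy [ 0.4733 -0.3463] iou 0.93
top white_coaster 0.31 px 272.0 213.0 xy [0.4702 0.0253] iou 0.76
top red_coaster 0.75 px 364.0 246.0 xy [ 0.3785 -0.233 ] iou 0.9
top red_coaster 0.42 px 354.0 196.0 xy [ 0.5212 -0.2059] iou 0.65
top black_coaster 0.86 px 354.0 196.0 xy [ 0.5211 -0.2048] iou 0.89
top mill_coaster 0.87 px 410.0 252.0 xy [ 0.3633 -0.3614] iou 0.94
top candle 0.9 px 390.0 164.0 xy [ 0.6025 -0.3015] iou 0.81
top mug 0.75 px 453.0 213.0 xy [ 0.4672 -0.4717] iou 0.8Traceback (most recent call last):
  File "<stdin>", line 4, in <module>
  File "h.py", line 58, in plan
    print("tcp",o["tcp_pos"].round(4),"xax",Rm[:,0].round(3),"w",o["grip_width"].round(4),"shift",(Rm.T@(np.array(xyz)-o["tcp_pos"])/.2).round(3))
                                                                 ^^^^^^^^^^^^^^^^^^^^^
AttributeError: 'float' object has no attribute 'round'
```

View pics/w1.png

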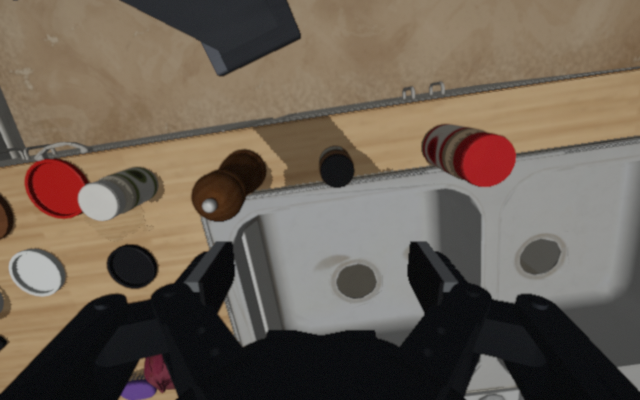

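The wrist view confirms the layout: red jar lid (485,158), black lid (336,167), mill (217,195), white lid (100,199). Fits from both cameras agree to about 2 mm. I'll start with the black jar.

```bash
sed -i 's/o\["grip_width"\].round(4)/round(o["grip_width"],4)/' h.py; python3 -c "
from h import *
plan([.494,.135,.022])"
```

```text
tcp [0.4874 0.1195 0.2513] xax [-0.918  0.397  0.   ] w 0.0854 shift [0.    0.084 1.147]
```

play_rows:
  commands:
    - [[-1,0,0.08,0.1,0],[-1,0,0.08,0.25,0],[-1,0,0.08,0.4,0],[-1,0,0.08,0.55,0],[-1,0,0.08,0.65,0],[-1,0,0.08,0.75,0],[-1,0,0.08,0.75,0],[-1,0,0.08,0.75,0]]

```text
clock: 4.63
tcp_pos: [0.4932, 0.1339, 0.1008]
orientation: [-0.636, -3.075, 0.002]
contact_force: [0.2, 0.3, 0.3]
grip_width: 0.0856
gripper_force: 0.0
```

```bash
python3 -c "
from h import *
look('wrist',['black_jar_center'],name='w2.png')
plan([.494,.135,.022])"
```

```text
wrist black_jar_center 0.83 px 324.0 213.0 xy [0.4933 0.1354] iou 0.89
tcp [0.4946 0.1344 0.1025] xax [-0.918  0.397 -0.001] w 0.0852 shift [0.004 0.001 0.402]
```

View pics/w2.png

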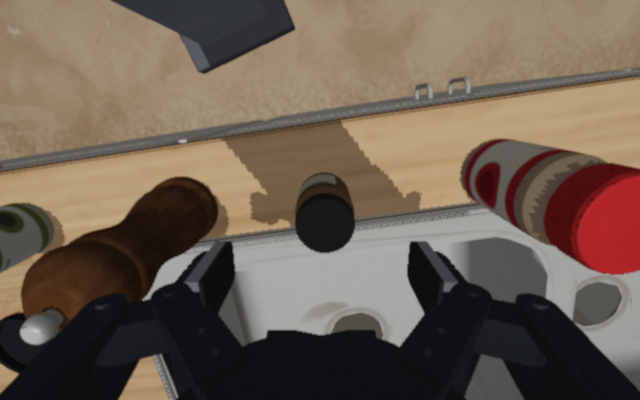

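The jar is centred between the fingers at about (325,213). Descending, gripping and lifting.

play_rows:
  commands:
    - [[-1,0,0,0.15,0],[-1,0,0,0.3,0],[-1,0,0,0.4,0],[-1,0,0,0.4,0],[-1,0,0,0.4,0],[1,0,0,0.4,0],[1,0,0,0.4,0],[1,0,0,0.4,0],[1,0,0,0.4,0],[1,0,0,0.4,0],[1,0,0,0.4,0],[1,0,0,0.4,0]]
  grip_force: 35

```text
clock: 5.73
tcp_pos: [0.4947, 0.1347, 0.0227]
orientation: [0.636, 3.075, 0.002]
contact_force: [-1.3, -0.5, 8.1]
grip_width: 0.0414
gripper_force: 34.4
```

play_rows:
  commands:
    - [[1,0,0,0,0],[1,0,0,-0.05,0],[1,0,0,-0.15,0],[1,0,0,-0.3,0],[1,0,0,-0.5,0],[1,0,0,-0.7,0],[1,0,0,-0.9,0],[1,0,0,-1,0],[1,0,0,-1,0]]

```text
clock: 6.48
tcp_pos: [0.4965, 0.1349, 0.2272]
orientation: [0.635, 3.069, 0.01]
contact_force: [0.9, 0.2, -0.7]
grip_width: 0.0412
gripper_force: 35.8
```

```bash
python3 -c "
from h import *
plan([.522,-.205,.20])"
```

```text
tcp [0.4965 0.1349 0.2272] xax [-0.918  0.397 -0.006] w 0.0412 shift [-0.791 -1.51   0.129]
```

play_rows:
  commands:
    - [[1,-0.04,-0.07,0,0],[1,-0.1,-0.19,0,0],[1,-0.2,-0.35,0,0],[1,-0.28,-0.52,0,0],[1,-0.36,-0.69,0,0],[1,-0.46,-0.86,0,0],[1,-0.5,-0.95,0,0],[1,-0.53,-1,0,0],[1,-0.53,-1,0,0]]

```text
clock: 7.23
tcp_pos: [0.5106, -0.095, 0.2208]
orientation: [-0.644, -3.074, 0.002]
contact_force: [-0.4, 0.1, -1.1]
grip_width: 0.0412
gripper_force: 35.8
```

play_rows:
  commands:
    - [[1,-0.05,-0.1,0,0],[1,-0.12,-0.25,0.1,0],[1,-0.2,-0.4,0.2,0],[1,-0.26,-0.5,0.3,0],[1,-0.26,-0.5,0.4,0],[1,-0.26,-0.5,0.4,0],[1,-0.26,-0.5,0.4,0]]

```text
clock: 7.82
tcp_pos: [0.5188, -0.202, 0.1402]
orientation: [-0.633, -3.073, -0.001]
contact_force: [-0.2, 0.8, -1.1]
grip_width: 0.0415
gripper_force: 35.8
```

```bash
python3 -c "
from h import *
look('wrist',['black_coaster','white_coaster','mill_coaster','red_coaster'],name='w3.png')
plan([.522,-.205,.028])"
```

```text
wrist black_coaster 0.74 px 320.0 179.0 xy [ 0.5217 -0.2043] iou 0.78
wrist black_coaster 0.23 px 91.0 92.0 xy [ 0.3554 -0.3569] iou 0.74
wrist white_coaster 0.97 px 169.0 194.0 xy [ 0.4725 -0.3445] iou 0.93
wrist mill_coaster 0.69 px 91.0 93.0 xy [ 0.3624 -0.3591] iou 0.94
wrist mill_coaster 0.26 px 226.0 48.0 xy [ 0.3762 -0.2299] iou 0.93
wrist red_coaster 0.65 px 226.0 48.0 xy [ 0.3776 -0.2297] iou 0.96
wrist red_coaster 0.3 px 320.0 179.0 xy [ 0.5283 -0.208 ] iou 0.56
tcp [ 0.5208 -0.2029  0.1425] xax [-0.919  0.395 -0.002] w 0.0412 shift [-0.009 -0.008  0.573]
```

View pics/w3.png

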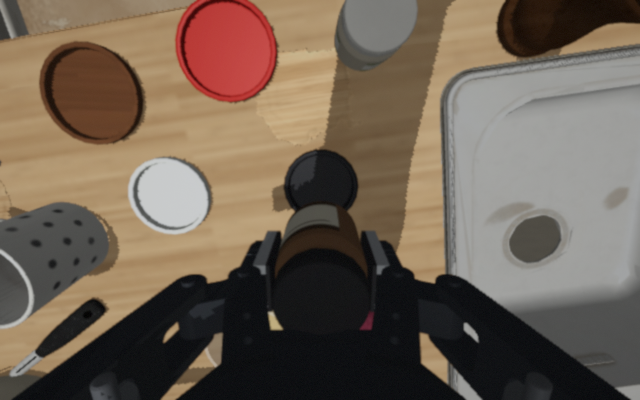

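The black coaster is at (321,180), directly under the held jar. Lowering it in.

play_rows:
  commands:
    - [[1,-0.01,-0.01,0.1,0],[1,-0.01,-0.01,0.25,0],[1,-0.01,-0.01,0.4,0],[1,-0.01,-0.01,0.48,0],[1,-0.01,-0.01,0.52,0],[1,-0.01,-0.01,0.545,0],[1,-0.01,-0.01,0.56,0],[1,-0.01,-0.01,0.57,0],[1,-0.01,-0.01,0.575,0],[1,-0.01,-0.01,0.58,0],[1,-0.01,-0.01,0.58,0],[1,-0.01,-0.01,0.58,0]]

```text
clock: 9.07
tcp_pos: [0.5217, -0.2067, 0.0268]
orientation: [0.636, 3.074, 0.001]
contact_force: [-1.9, 1.0, 6.4]
grip_width: 0.0412
gripper_force: 36.7
```

```bash
python3 -c "
from h import *
print(get_obs()['contact_force'].round(1));plan([.522,-.2045,.0265])"
```

```text
[-1.9  1.   6.4]
tcp [ 0.5217 -0.2067  0.0268] xax [-0.918  0.397 -0.002] w 0.0412 shift [0.003 0.011 0.001]
```

Floor contact at the expected height. Releasing and rising.

play_rows:
  commands:
    - [[-1,0,0,0,0],[-1,0,0,0,0],[-1,0,0,0,0],[-1,0,0,0,0],[-1,0,0,0,0],[-1,0,0,-0.1,0],[-1,0,0,-0.3,0],[-1,0,0,-0.5,0],[-1,0,0,-0.7,0],[-1,0,0,-0.85,0],[-1,0,0,-0.85,0],[-1,0,0,-0.85,0]]

```text
clock: 10.07
tcp_pos: [0.5219, -0.2068, 0.1971]
orientation: [0.635, 3.072, 0.001]
contact_force: [0.6, -0.1, -0.7]
grip_width: 0.0849
gripper_force: 0.0
```

```bash
python3 -c "
from h import *
look('wrist',['white_jar_center'],name='w4.png')
look('top',['black_jar_center'],.004)
plan([.4175,-.117,.15])"
```

```text
wrist white_jar_center 0.97 px 366.0 33.0 xy [ 0.4173 -0.121 ] iou 0.92
wrist white_jar_center 0.15 px 320.0 178.0 xy [ 0.5122 -0.2057] iou 0.63
tcp [ 0.5198 -0.206   0.1936] xax [-0.918  0.396  0.003] w 0.0856 shift [0.645 0.206 0.22 ]
```

View pics/w4.png

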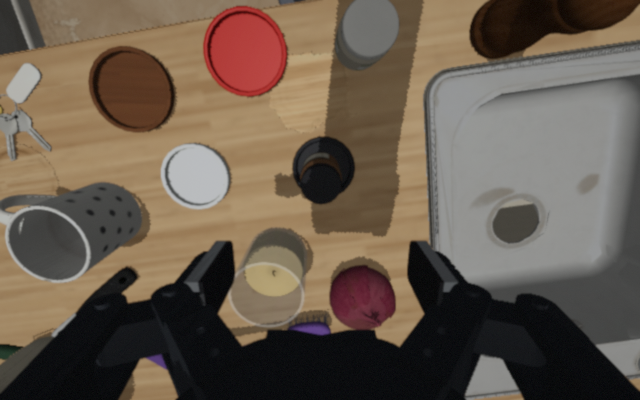

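The black jar stands inside its coaster at (322,175). Next, the white jar.

play_rows:
  commands:
    - [[-1,0.15,0.05,0,0],[-1,0.3,0.1,0,0],[-1,0.45,0.15,0.05,0],[-1,0.6,0.2,0.15,0],[-1,0.645,0.2,0.2,0],[-1,0.645,0.2,0.2,0],[-1,0.645,0.2,0.2,0]]

```text
clock: 10.85
tcp_pos: [0.4178, -0.1186, 0.1547]
orientation: [-0.635, -3.075, 0.001]
contact_force: [0.8, -0.4, 0.7]
grip_width: 0.0854
gripper_force: 0.0
```

```bash
python3 -c "
from h import *
look('wrist',['white_jar_center','mill_center'])
plan([.4175,-.119,.035])"
```

```text
wrist white_jar_center 0.97 px 319.0 195.0 xy [ 0.415  -0.1191] iou 0.87
wrist white_jar_center 0.19 px 519.0 184.0 xy [0.4898 0.0501] iou 0.63
wrist mill_center 0.58 px 519.0 184.0 xy [0.4594 0.0189] iou 0.92
tcp [ 0.4199 -0.1195  0.1559] xax [-0.918  0.398 -0.002] w 0.0856 shift [ 0.013 -0.002  0.605]
```

play_rows:
  commands:
    - [[-1,0.015,0,0.15,0],[-1,0.015,0,0.3,0],[-1,0.015,0,0.45,0],[-1,0.015,0,0.55,0],[-1,0.015,0,0.6,0],[-1,0.015,0,0.6,0],[1,0.015,0,0.6,0],[1,0.015,0,0.6,0],[1,0.015,0,0.6,0],[1,0.015,0,0.6,0],[1,0.015,0,0.6,0],[1,0.015,0,0.6,0]]
  grip_force: 35

```text
clock: 12.0
tcp_pos: [0.4167, -0.1177, 0.0366]
orientation: [0.636, 3.074, 0.001]
contact_force: [-0.8, -0.7, 5.6]
grip_width: 0.0473
gripper_force: 35.0
```

play_rows:
  commands:
    - [[1,0,0,0,0],[1,0,0,-0.05,0],[1,0,0,-0.15,0],[1,0,0,-0.3,0],[1,0,0,-0.45,0],[1,0,0,-0.6,0],[1,0,0,-0.7,0],[1,0,0,-0.7,0],[1,0,0,-0.7,0]]

```text
clock: 12.75
tcp_pos: [0.4161, -0.1172, 0.1767]
orientation: [0.635, 3.073, 0.002]
contact_force: [0.2, 0.0, -2.4]
grip_width: 0.0472
gripper_force: 36.7
```

```bash
python3 -c "
from h import *
plan([.4725,-.345,.165])"
```

```text
tcp [ 0.4161 -0.1172  0.1767] xax [-0.918  0.396 -0.003] w 0.0472 shift [-0.71  -0.934  0.059]
```

play_rows:
  commands:
    - [[1,-0.07,-0.08,0,0],[1,-0.17,-0.2,0,0],[1,-0.3,-0.38,0,0],[1,-0.43,-0.55,0,0],[1,-0.55,-0.72,0,0],[1,-0.65,-0.86,0,0],[1,-0.7,-0.92,0,0],[1,-0.71,-0.935,0,0],[1,-0.71,-0.935,0,0],[1,-0.71,-0.935,0,0]]

```text
clock: 13.58
tcp_pos: [0.4708, -0.3438, 0.1739]
orientation: [-0.635, -3.074, -0.002]
contact_force: [0.5, 1.3, -1.2]
grip_width: 0.0469
gripper_force: 36.8
```

```bash
python3 -c "
from h import *
look('wrist',['white_coaster'],name='w5.png')
plan([.4725,-.345,.0406])"
```

```text
wrist white_coaster 0.97 px 322.0 169.0 xy [ 0.4722 -0.3442] iou 0.78
tcp [ 0.4714 -0.3433  0.1745] xax [-0.919  0.395  0.002] w 0.0469 shift [-0.01  -0.006  0.67 ]
```

View pics/w5.png

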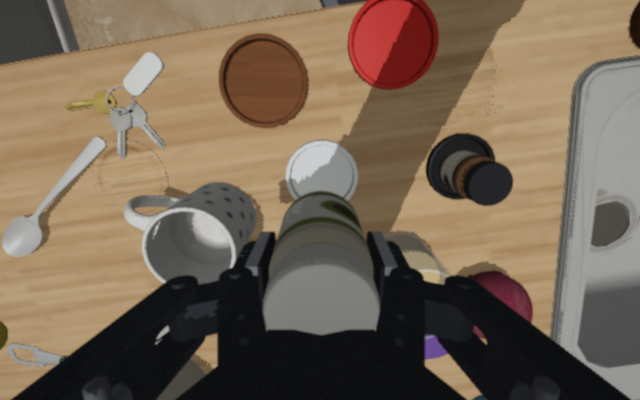

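The white jar is over its coaster (322,172), and both fingers are clear of the mug (200,230) and candle (425,250). Lowering.

play_rows:
  commands:
    - [[1,-0.01,-0.005,0.1,0],[1,-0.01,-0.005,0.25,0],[1,-0.01,-0.005,0.4,0],[1,-0.01,-0.005,0.53,0],[1,-0.01,-0.005,0.6,0],[1,-0.01,-0.005,0.63,0],[1,-0.01,-0.005,0.65,0],[1,-0.01,-0.005,0.66,0],[1,-0.01,-0.005,0.67,0],[1,-0.01,-0.005,0.675,0],[1,-0.01,-0.005,0.675,0],[1,-0.01,-0.005,0.675,0]]

```text
clock: 14.68
tcp_pos: [0.4735, -0.3473, 0.0409]
orientation: [0.636, 3.075, -0.0]
contact_force: [0.2, 0.3, -1.6]
grip_width: 0.0472
gripper_force: 36.7
```

play_rows:
  commands:
    - [[1,0,0.01,0.005,0],[1,0,0.01,0.008,0],[1,0,0.01,0.01,0],[1,0,0.01,0.01,0]]

```text
clock: 15.02
tcp_pos: [0.4737, -0.3473, 0.0407]
orientation: [0.638, 3.074, -0.002]
contact_force: [-7.2, 0.9, 16.8]
grip_width: 0.0472
gripper_force: 38.7
```

Contact made. Releasing and rising.

play_rows:
  commands:
    - [[-1,0,0,-0.005,0],[-1,0,0,-0.005,0],[-1,0,0,-0.005,0],[-1,0,0,-0.005,0],[-1,0,0,-0.005,0],[-1,0,0,-0.1,0],[-1,0,0,-0.3,0],[-1,0,0,-0.5,0],[-1,0,0,-0.7,0],[-1,0,0,-0.85,0],[-1,0,0,-1,0],[-1,0,0,-1,0]]

```text
clock: 16.02
tcp_pos: [0.4764, -0.3475, 0.2444]
orientation: [0.635, 3.067, -0.004]
contact_force: [1.0, -0.8, 0.3]
grip_width: 0.0852
gripper_force: 0.0
```

```bash
python3 -c "
from h import *
look('wrist',['white_jar_center'],.004)
look('wrist',['white_coaster'],name='w6.png')
plan([.531,.2705,.22])"
```

```text
wrist white_jar_center 0.92 px 320.0 168.0 xy [ 0.4722 -0.3474] iou 0.85
wrist white_jar_center 0.29 px 431.0 141.0 xy [ 0.497  -0.2256] iou 0.29
wrist white_coaster 0.94 px 324.0 149.0 xy [ 0.4714 -0.3443] iou 0.4
tcp [ 0.4734 -0.3445  0.237 ] xax [-0.918  0.396  0.002] w 0.0857 shift [0.954 2.938 0.088]
```

View pics/w6.png

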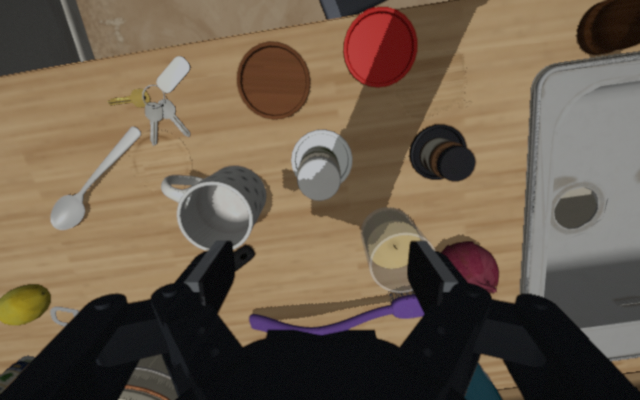

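The white jar is in its coaster at (320,168), about 3 mm off centre. The mug and candle are untouched. Next, the red jar.

play_rows:
  commands:
    - [[-1,0.06,0.18,0,0],[-1,0.12,0.36,0,0],[-1,0.18,0.54,0,0],[-1,0.24,0.72,0,0],[-1,0.3,0.9,0,0],[-1,0.32,1,0,0]]

```text
clock: 16.72
tcp_pos: [0.4935, -0.1312, 0.2364]
orientation: [-0.628, -3.074, -0.002]
contact_force: [0.1, 0.5, 0.2]
grip_width: 0.0857
gripper_force: 0.0
```

play_rows:
  commands:
    - [[-1,0.06,0.18,0,0],[-1,0.12,0.36,0,0],[-1,0.18,0.54,0,0],[-1,0.24,0.72,0,0],[-1,0.3,0.9,0,0],[-1,0.32,1,0,0]]

```text
clock: 17.22
tcp_pos: [0.5136, 0.0779, 0.2365]
orientation: [-0.627, -3.075, 0.0]
contact_force: [0.4, -0.2, -0.1]
grip_width: 0.0853
gripper_force: 0.0
```

play_rows:
  commands:
    - [[-1,0.06,0.18,0,0],[-1,0.12,0.36,0,0],[-1,0.18,0.54,0,0],[-1,0.24,0.72,0,0],[-1,0.3,0.9,0.05,0],[-1,0.31,0.94,0.05,0],[-1,0.31,0.94,0.05,0],[-1,0.31,0.94,0.05,0]]

```text
clock: 17.88
tcp_pos: [0.5319, 0.2693, 0.2264]
orientation: [-0.634, -3.075, 0.005]
contact_force: [-0.1, -0.8, -0.0]
grip_width: 0.0851
gripper_force: 0.0
```

```bash
python3 -c "
from h import *
look('wrist',['red_jar_center'])
plan([.531,.2705,.055])"
```

```text
wrist red_jar_center 0.82 px 325.0 180.0 xy [0.5292 0.2738] iou 0.89
tcp [0.5327 0.2676 0.2275] xax [-0.917  0.399  0.   ] w 0.0853 shift [0.013 0.011 0.863]
```

play_rows:
  commands:
    - [[-1,0.02,0.015,0.05,0],[-1,0.02,0.015,0.2,0],[-1,0.02,0.015,0.4,0],[-1,0.02,0.015,0.6,0],[-1,0.02,0.015,0.75,0],[-1,0.02,0.015,0.84,0],[-1,0.02,0.015,0.84,0],[-1,0.02,0.015,0.84,0]]

```text
clock: 18.65
tcp_pos: [0.5297, 0.273, 0.0596]
orientation: [-0.638, -3.075, 0.003]
contact_force: [0.4, -0.6, 0.7]
grip_width: 0.0856
gripper_force: 0.0
```

play_rows:
  commands:
    - [[1,0,0,0,0],[1,0,0,0,0],[1,0,0,0,0],[1,0,0,0,0],[1,0,0,0,0],[1,0,0,0,0]]
  grip_force: 45

```text
clock: 19.15
tcp_pos: [0.5314, 0.2746, 0.0624]
orientation: [0.636, 3.074, 0.004]
contact_force: [-0.9, -0.6, 5.4]
grip_width: 0.0551
gripper_force: 45.3
```

play_rows:
  commands:
    - [[1,0,0,0,0],[1,0,0,-0.05,0],[1,0,0,-0.15,0],[1,0,0,-0.3,0],[1,0,0,-0.5,0],[1,0,0,-0.7,0],[1,0,0,-0.9,0],[1,0,0,-1,0],[1,0,0,-1,0]]

```text
clock: 19.9
tcp_pos: [0.5329, 0.2754, 0.2675]
orientation: [0.635, 3.069, 0.013]
contact_force: [0.5, 1.0, -2.2]
grip_width: 0.0544
gripper_force: 46.6
```

```bash
python3 -c "
from h import *
plan([.378,-.231,.25])"
```

```text
tcp [0.5329 0.2754 0.2675] xax [-0.918  0.397 -0.006] w 0.0544 shift [-0.294 -2.632  0.063]
```

play_rows:
  commands:
    - [[1,-0.03,-0.07,0,0],[1,-0.07,-0.18,0,0],[1,-0.13,-0.34,0,0],[1,-0.19,-0.5,0,0],[1,-0.25,-0.66,0,0],[1,-0.3,-0.83,0,0],[1,-0.35,-1,0,0]]

```text
clock: 20.48
tcp_pos: [0.5133, 0.0602, 0.259]
orientation: [-0.636, -3.074, 0.002]
contact_force: [0.3, -0.5, -2.0]
grip_width: 0.0549
gripper_force: 46.6
```

play_rows:
  commands:
    - [[1,-0.03,-0.15,0,0],[1,-0.05,-0.32,0,0],[1,-0.08,-0.49,0,0],[1,-0.1,-0.66,0,0],[1,-0.1,-0.83,0,0],[1,-0.1,-1,0,0]]

```text
clock: 20.98
tcp_pos: [0.4516, -0.1306, 0.259]
orientation: [-0.637, -3.074, 0.0]
contact_force: [0.4, -0.6, -2.2]
grip_width: 0.0549
gripper_force: 46.6
```

play_rows:
  commands:
    - [[1,0.04,-0.15,0,0],[1,0.08,-0.3,0,0],[1,0.12,-0.45,0,0],[1,0.15,-0.56,0.05,0],[1,0.16,-0.61,0.1,0],[1,0.16,-0.63,0.15,0],[1,0.16,-0.63,0.2,0],[1,0.16,-0.63,0.2,0]]

```text
clock: 21.65
tcp_pos: [0.3734, -0.2304, 0.2179]
orientation: [-0.635, -3.072, -0.001]
contact_force: [0.4, -0.1, -2.3]
grip_width: 0.0549
gripper_force: 46.6
```

```bash
python3 -c "
from h import *
look('wrist',['red_coaster'],name='w7.png')
plan([.378,-.231,.0655])"
```

```text
wrist red_coaster 0.9 px 324.0 159.0 xy [ 0.3773 -0.2297] iou 0.65
tcp [ 0.375  -0.2307  0.2196] xax [-0.919  0.395  0.002] w 0.055 shift [-0.016  0.005  0.771]
```

View pics/w7.png

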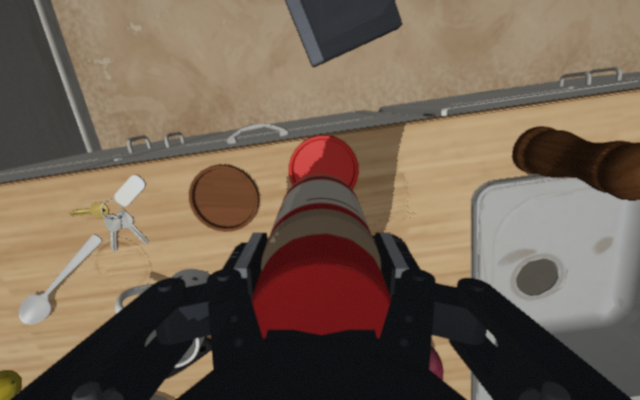

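The red jar is centred over the red coaster (324,165). Lowering to just above the floor, then creeping down on force.

play_rows:
  commands:
    - [[1,-0.015,0.005,0.1,0],[1,-0.015,0.005,0.25,0],[1,-0.015,0.005,0.42,0],[1,-0.015,0.005,0.57,0],[1,-0.015,0.005,0.67,0],[1,-0.015,0.005,0.72,0],[1,-0.015,0.005,0.745,0],[1,-0.015,0.005,0.755,0],[1,-0.015,0.005,0.76,0],[1,-0.015,0.005,0.76,0],[1,-0.015,0.005,0.76,0]]

```text
clock: 22.67
tcp_pos: [0.3789, -0.2322, 0.0692]
orientation: [0.635, 3.074, 0.0]
contact_force: [0.4, -0.4, -2.3]
grip_width: 0.0547
gripper_force: 46.6
```

play_rows:
  commands:
    - [[1,0,0,0.005,0],[1,0,0,0.008,0],[1,0,0,0.01,0],[1,0,0,0.01,0]]

```text
clock: 23.0
tcp_pos: [0.3781, -0.2319, 0.0664]
orientation: [0.636, 3.076, 0.0]
contact_force: [0.4, 1.1, -0.9]
grip_width: 0.0548
gripper_force: 46.6
```

play_rows:
  commands:
    - [[1,0,0,0.004,0],[1,0,0,0.006,0],[1,0,0,0.007,0],[1,0,0,0.007,0]]

```text
clock: 23.33
tcp_pos: [0.3783, -0.2321, 0.0663]
orientation: [0.637, 3.076, 0.002]
contact_force: [-5.8, 2.4, 23.2]
grip_width: 0.0551
gripper_force: 49.2
```

play_rows:
  commands:
    - [[1,0,0,-0.005,0],[-1,0,0,-0.005,0],[-1,0,0,-0.005,0],[-1,0,0,-0.005,0],[-1,0,0,-0.005,0],[-1,0,0,-0.1,0],[-1,0,0,-0.3,0],[-1,0,0,-0.5,0],[-1,0,0,-0.7,0],[-1,0,0,-0.9,0],[-1,0,0,-1,0],[-1,0,0,-1,0]]

```text
clock: 24.33
tcp_pos: [0.3805, -0.2332, 0.2693]
orientation: [0.634, 3.068, 0.001]
contact_force: [0.6, -0.2, -0.2]
grip_width: 0.0855
gripper_force: 0.0
```

```bash
python3 -c "
from h import *
look('wrist',['red_jar_center'],.004,name='w8.png')
look('wrist',['mill_center'])
plan([.46,.0195,.25])"
```

```text
wrist red_jar_center 0.67 px 319.0 169.0 xy [ 0.3758 -0.2331] iou 0.9
wrist mill_center 0.77 px 556.0 148.0 xy [0.4598 0.0197] iou 0.9
wrist mill_center 0.49 px 325.0 144.0 xy [ 0.3597 -0.2173] iou 0.31
tcp [ 0.3772 -0.2314  0.2636] xax [-0.918  0.396  0.002] w 0.0853 shift [0.117 1.316 0.068]
```

View pics/w8.png

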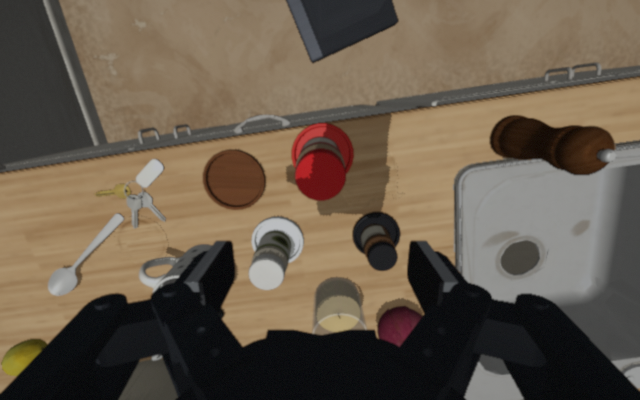

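The red jar is seated at (320,165). The mill is the last one.

play_rows:
  commands:
    - [[-1,0,0.18,0,0],[-1,0,0.36,0,0],[-1,0,0.54,0,0],[-1,0.02,0.72,0,0],[-1,0.05,0.88,0,0],[-1,0.08,1,0,0],[-1,0.08,1,0,0],[-1,0.08,1,0,0]]

```text
clock: 25.2
tcp_pos: [0.4418, -0.041, 0.2632]
orientation: [-0.631, -3.074, 0.003]
contact_force: [0.1, -1.0, -0.5]
grip_width: 0.0857
gripper_force: 0.0
```

play_rows:
  commands:
    - [[-1,0.02,0.15,0,0],[-1,0.035,0.28,0,0],[-1,0.035,0.32,0,0],[-1,0.035,0.32,0,0],[-1,0.035,0.32,0,0],[-1,0.035,0.32,0,0]]

```text
clock: 25.7
tcp_pos: [0.461, 0.0174, 0.2644]
orientation: [-0.64, -3.075, 0.002]
contact_force: [-0.4, -0.4, -0.1]
grip_width: 0.0852
gripper_force: 0.0
```

```bash
python3 -c "
from h import *
look('wrist',['mill_center'])
plan([.46,.0195,.081])"
```

```text
wrist mill_center 0.76 px 323.0 169.0 xy [0.4596 0.0202] iou 0.95
wrist mill_center 0.32 px 24.0 300.0 xy [ 0.4617 -0.4631] iou 0.63
tcp [0.4612 0.0178 0.2647] xax [-0.917  0.399  0.   ] w 0.0854 shift [0.008 0.006 0.919]
```

play_rows:
  commands:
    - [[-1,0.01,0.008,0.05,0],[-1,0.01,0.008,0.2,0],[-1,0.01,0.008,0.4,0],[-1,0.01,0.008,0.6,0],[-1,0.01,0.008,0.75,0],[-1,0.01,0.008,0.85,0],[-1,0.01,0.008,0.9,0],[-1,0.01,0.008,0.915,0],[-1,0.01,0.008,0.915,0],[-1,0.01,0.008,0.915,0]]

```text
clock: 26.63
tcp_pos: [0.4612, 0.0218, 0.0828]
orientation: [0.636, 3.075, 0.001]
contact_force: [0.4, 0.1, -0.1]
grip_width: 0.0853
gripper_force: 0.0
```

play_rows:
  commands:
    - [[1,0,0,0,0],[1,0,0,0,0],[1,0,0,0,0],[1,0,0,0,0],[1,0,0,0,0],[1,0,0,0,0],[1,0,0,0,0]]
  grip_force: 50

```text
clock: 27.22
tcp_pos: [0.4608, 0.0211, 0.083]
orientation: [0.637, 3.075, 0.0]
contact_force: [-2.9, -2.8, 11.1]
grip_width: 0.0477
gripper_force: 49.5
```

play_rows:
  commands:
    - [[1,0,0,0,0],[1,0,0,-0.03,0],[1,0,0,-0.1,0],[1,0,0,-0.22,0],[1,0,0,-0.36,0],[1,0,0,-0.5,0],[1,0,0,-0.65,0],[1,0,0,-0.75,0],[1,0,0,-0.8,0],[1,0,0,-0.8,0]]

```text
clock: 28.05
tcp_pos: [0.4615, 0.0221, 0.244]
orientation: [0.635, 3.073, 0.004]
contact_force: [0.4, 0.1, -1.7]
grip_width: 0.0473
gripper_force: 51.2
```

```bash
python3 -c "
from h import *
plan([.3625,-.36,.24])"
```

```text
tcp [0.4615 0.0221 0.244 ] xax [-0.918  0.396 -0.003] w 0.0473 shift [-0.303 -1.95   0.014]
```

play_rows:
  commands:
    - [[1,-0.01,-0.07,-0.02,0],[1,-0.03,-0.18,-0.05,0],[1,-0.06,-0.33,-0.1,0],[1,-0.09,-0.49,-0.1,0],[1,-0.12,-0.65,-0.1,0],[1,-0.14,-0.81,-0.1,0],[1,-0.15,-0.97,-0.1,0],[1,-0.15,-0.97,-0.1,0]]

```text
clock: 28.72
tcp_pos: [0.4067, -0.1745, 0.2605]
orientation: [-0.65, -3.07, 0.004]
contact_force: [0.1, -0.4, -2.3]
grip_width: 0.0474
gripper_force: 51.4
```

play_rows:
  commands:
    - [[1,-0.02,-0.12,0,0],[1,-0.05,-0.28,0,0],[1,-0.08,-0.44,0,0],[1,-0.1,-0.6,0,0],[1,-0.12,-0.76,0,0],[1,-0.14,-0.88,0,0],[1,-0.15,-0.95,0,0],[1,-0.15,-0.97,0,0],[1,-0.15,-0.97,0.1,0],[1,-0.15,-0.97,0.1,0],[1,-0.15,-0.97,0.1,0]]

```text
clock: 29.63
tcp_pos: [0.3605, -0.3567, 0.2404]
orientation: [-0.635, -3.073, -0.002]
contact_force: [0.1, -0.1, -1.8]
grip_width: 0.0479
gripper_force: 51.5
```

```bash
python3 -c "
from h import *
look('wrist',['mill_coaster'],name='w9.png')
plan([.3625,-.36,.087])"
```

```text
wrist mill_coaster 0.62 px 320.0 152.0 xy [ 0.3625 -0.3594] iou 0.51
wrist mill_coaster 0.46 px 364.0 228.0 xy [ 0.4958 -0.3592] iou 0.07
tcp [ 0.3617 -0.3575  0.2419] xax [-0.918  0.396  0.001] w 0.0476 shift [-0.01  -0.01   0.774]
```

View pics/w9.png

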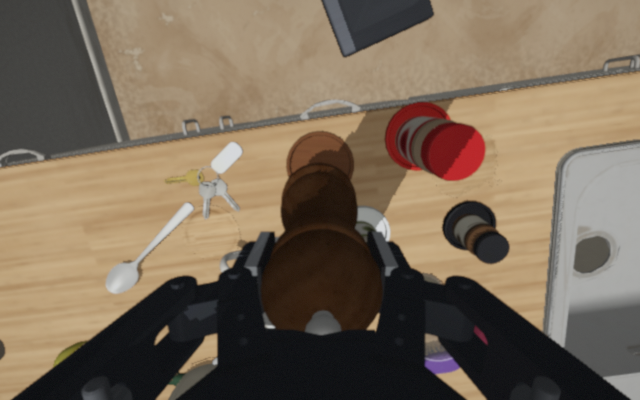

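The mill is upright and lined up with the brown coaster (320,158). Lowering.

play_rows:
  commands:
    - [[1,-0.01,-0.008,0.1,0],[1,-0.01,-0.008,0.25,0],[1,-0.01,-0.008,0.42,0],[1,-0.01,-0.008,0.57,0],[1,-0.01,-0.008,0.67,0],[1,-0.01,-0.008,0.72,0],[1,-0.01,-0.008,0.745,0],[1,-0.01,-0.008,0.755,0],[1,-0.01,-0.008,0.76,0],[1,-0.01,-0.008,0.76,0],[1,-0.01,-0.008,0.76,0]]

```text
clock: 30.65
tcp_pos: [0.3635, -0.3609, 0.091]
orientation: [0.635, 3.075, -0.001]
contact_force: [-0.6, -0.3, -1.7]
grip_width: 0.0472
gripper_force: 51.5
```

play_rows:
  commands:
    - [[1,0,0,0.005,0],[1,0,0,0.008,0],[1,0,0,0.01,0],[1,0,0,0.01,0]]

```text
clock: 30.98
tcp_pos: [0.3628, -0.3604, 0.0879]
orientation: [0.636, 3.076, 0.0]
contact_force: [-0.6, -0.6, -2.2]
grip_width: 0.0475
gripper_force: 51.5
```

play_rows:
  commands:
    - [[1,0,0,0.004,0],[1,0,0,0.006,0],[1,0,0,0.007,0],[1,0,0,0.007,0]]

```text
clock: 31.32
tcp_pos: [0.3631, -0.3606, 0.0872]
orientation: [0.636, 3.076, 0.001]
contact_force: [-1.3, 2.0, 7.6]
grip_width: 0.0479
gripper_force: 52.7
```

Contact at the expected height. Releasing and rising.

play_rows:
  commands:
    - [[1,0,0,0,0],[-1,0,0,0,0],[-1,0,0,0,0],[-1,0,0,0,0],[-1,0,0,0,0],[-1,0,0,0,0],[-1,0,0,-0.1,0],[-1,0,0,-0.3,0],[-1,0,0,-0.5,0],[-1,0,0,-0.7,0],[-1,0,0,-0.8,0],[-1,0,0,-0.8,0]]

```text
clock: 32.32
tcp_pos: [0.3647, -0.3626, 0.2511]
orientation: [0.635, 3.068, -0.003]
contact_force: [0.0, -1.4, -0.0]
grip_width: 0.0856
gripper_force: 0.0
```

```bash
python3 -c "
from h import *
look('wrist',['mill_center','red_jar_center','white_jar_center','black_jar_center'],.004,name='w10.png')
look('scene',['mill_center','red_jar_center','white_jar_center','black_jar_center'],.004,name='s10.png')
a=cv2.imread('pics/s10.png')[170:310,280:490];a=cv2.resize(a,None,fx=2,fy=2);b=cv2.imread('pics/w10.png')
a=cv2.copyMakeBorder(a,0,0,0,220,cv2.BORDER_CONSTANT);cv2.imwrite('pics/fin.png',cv2.resize(np.vstack([b[:310],a]),None,fx=1,fy=1))"
```

```text
wrist mill_center 0.84 px 321.0 171.0 xy [ 0.362  -0.3614] iou 0.95
wrist red_jar_center 0.97 px 442.0 137.0 xy [ 0.3778 -0.2369] iou 0.89
wrist white_jar_center 0.7 px 366.0 242.0 xy [ 0.4724 -0.3494] iou 0.84
wrist black_jar_center 0.73 px 480.0 228.0 xy [ 0.521  -0.2084] iou 0.88
wrist black_jar_center 0.35 px 442.0 137.0 xy [ 0.3941 -0.2079] iou 0.5
scene mill_center 0.64 px 392.0 268.0 xy [ 0.3622 -0.3638] iou 0.84
scene mill_center 0.26 px 367.0 237.0 xy [ 0.5175 -0.2152] iou 0.09
scene red_jar_center 0.92 px 347.0 246.0 xy [ 0.384  -0.2339] iou 0.89
scene white_jar_center 0.88 px 406.0 243.0 xy [ 0.4832 -0.3483] iou 0.51
scene black_jar_center 0.58 px 363.0 223.0 xy [ 0.5318 -0.2049] iou 0.71
```

View pics/fin.png

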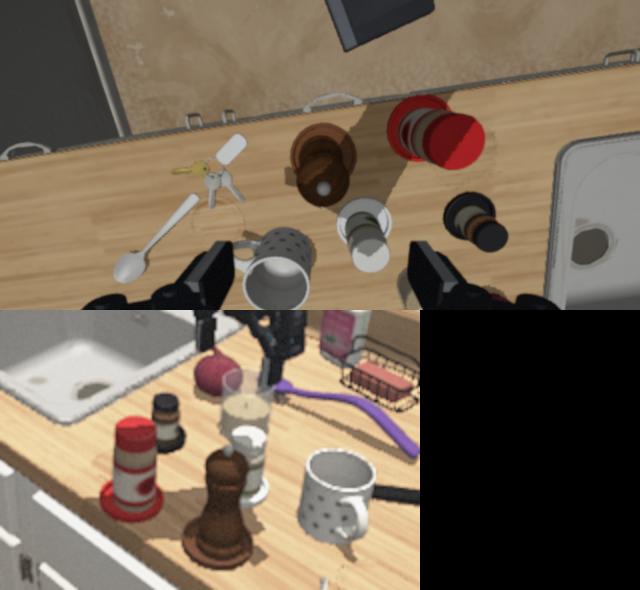

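All four stand upright in their coasters (mill (322,170), red (437,135), white (366,240), black (478,222)), and the candle and mug haven't moved.

```bash
python3 -c "
from bench import r
print(r.hand_in())"
```

```text
the job is handed in; nothing more can be done
None
```

I put the three jars and the pepper mill upright in their matching coasters and handed the job in at about 32 s; the final pictures show nothing knocked over and the candle and mug where they were, and no verdict came back.

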